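# Switch the media-ball sorter to its other tray

### The arm

A 6-joint arm with a two-finger parallel gripper is mounted at the origin on a cart in front of the work surface, level with it; the furniture and walls round the work are solid. World frame = base frame: x ahead of the robot, y to its left, z up, the work surface at z = 0. Lengths are in m, angles in rad, forces in N, time in s.
With the tool pointing down it reaches from about 0.375 to 0.925 m from the base axis. Payload 5.7 kg.
Tool frame: the origin (TCP) lies at the centre of the arm's flange, where the gripper is bolted on; the fingertips stand 173 mm ahead of it and the grasp point (between the pads) lies 155 mm ahead of it; y points along the fingers, z is the direction in which the jaws open and shut, and the axes are right-handed (so a half turn about y gives the same grasp; the last joint's range is limited). The gripper opens to 85 mm and grips with 20 to 120 N. Pads are 22 mm wide; open, the fingers measure 114 mm over their backs; the gripper's body (76 mm by 85 mm) begins 54 mm behind the grasp point. The pads swing forward as they close: fully open they stand 13 mm farther back than shut.
Start: joints at [-1.223, 0.359, 1.51, -0, 1.272, -0.115], TCP at [0.268, -0.537, 0.405] pointing down, gripper open.
Joint ranges: [-2.97, 2.97], [-1.01, 2.36], [0.21, 2.38], [-0.96, 4.11], [0.2, 2.71], [-2.98, 2.98]. Speed limits (rad/s): [2.39, 2.39, 3.14, 3.14, 3.14, 3.14].

### API

Orientations are given as a rotation vector (axis times angle).
In Python, from bench import r gives the robot as it stands.
- The arm moves only by the shell command python3 -m crank 'ROWS' [FORCE]. ROWS is JSON, a list of rows, each an object with "slide": the shift along the tool's x, y, z in m, a list of three; "twist": the turn, a rotation vector about the tool's x, y, z in degrees, a list of three; "jaw": the closure, from 0 (fully open) to 1 (shut). In form: [{"slide": [x, y, z], "twist": [rx, ry, rz], "jaw": jaw}, ...]. A call has 1 to 5 rows; each row shifts and turns the commanded pose from where the row before left it, along the tool's axes as they then stand; what a row does not reach is not made up. A row lasts 1/8 s, in which the tool goes at most 62.5 mm and 10.7 degrees, less where a joint would pass 70% of its speed; a pose out of reach is approached as far as the arm can. A call is refused whole if a number of a shift passes 0.0625 or a number of a turn 10.7, either way. A call with a gripper value outside its range is refused whole. The fingers move at their own pace and stop on an object; FORCE is the grip in N (left out, the last holds). Time passes only in rows, so rows that do not move let the fingers close. It gives the time, the measured TCP pose, the force and the opening at its end, in the units of the state.
- r.get_obs(): the state, without advancing time (a new reading comes with each control period).
- r.snapshot(name): name is "scene" or "top" or "wrist"; returns a dict with "pixels" (400x640x3 uint8, red, green, blue), "range_z" (400x640 float32, m along the optical axis (not along the pixel's ray), 0 where there is no reading), "mtx" (3x3 intrinsics, pixels), "k1" (the pictures are not rectified: a ray, as slopes to the right and down, at radius r is drawn at 1 + k1 r^2 times it, then the intrinsics apply), "world_from_camera" (4x4, takes a point from camera to world coordinates); the wrist camera has in their place "mount" (4x4, takes a point from camera to tool coordinates, whose origin is the TCP and whose axes are the tool frame's). Camera axes: x right, y up, looking along -z (the intrinsics and any distortion apply to the point x, -y, -z); pixel columns grow to the right and rows downward; lengths in m; the calibration is good to about 2 mm. A picture is of the moment at which its call begins: read the wrist's pose just before it.
- r.sign_off(): hands the job in, once; it reports no verdict.
The state is a dict: "time_s": time; "joints": joint angles; "joint_vel": joint speeds; "joint_efforts": joint torques, N m; "eef_pos": TCP position; "ee_rot": TCP orientation; "force": force on the tool from outside, world axes, zero at the start; "wrist_torque": the same for the moment, N m; "gripper_width": opening from 0.0 (shut) to 1.0 (fully open).
Only numpy, scipy, OpenCV 4.12 (cv2) and the standard library are available. Lean on these libraries where they do the work, as an engineer would, in place of code of your own. Each camera call takes 0.05 s, during which the arm holds its last target.

### The job

The sorter on the bench holds three ceramic filter balls behind its drop gate and would now feed them to the tray below the lower end of the seesaw trough. With your fingertip press down the raised end of the seesaw so that it rocks over its pivot to the other side, and then press the drop gate's round pad fully down so that all three balls roll into the tray at that other end. Do not touch the balls, and leave the things standing round the sorter where they are.

Things in the scene. Friction and masses are not known exactly. Their poses are not given: they have to be found in the camera images.
- station: Ball sorter fixed to the bench. Origin at the centre of its underside, on the bench, straight below the middle of the seesaw; x points away from the robot (within 0.25 rad), y to the left, z up. Places below are in this frame. Nothing of it is higher than 170 mm.
- chute_top (a point): Upper rear end of the feed chute's floor, at x = 190, y = 0, z = 124 mm. The chute, 36 mm wide with walls 20 mm high, comes down from here to the middle of the seesaw (x = 22, z = 97 mm).
- pivot (a point): Middle of the seesaw's horizontal shaft (along x), at x = y = 0, z = 75 mm. The seesaw is a trough 236 mm long along y and 50 mm wide, with a front wall 40 mm high; a steel weight over the middle of that wall reaches z = 155 mm.
- tray_left (a point): Centre of the inner floor of the left grey plastic tray, x = 0, y = +167, z = 4 mm, below the trough's left end. Inside 102 mm (x) by 96 mm (y); walls 30 mm high towards the seesaw, 50 mm front and back, 60 mm at the outer end.
- tray_right (a point): The same for the right tray, at y = -167 mm, below the trough's right end.
- seesaw (a joint): Tilt of the trough, rad, stops at -0.21 and +0.21. Positive: left (+y) end raised, balls run to the right tray; negative: right end raised, balls run to the left tray. Top-heavy, it always falls to a stop and rests there; it may start on either side. About 0.5 N on the raised pad moves it; past level it falls over by itself.
- pad_left (a point): Centre of the top of the seesaw's left press pad, a flat plate 44 x 44 mm, 5 mm thick, that sticks out to the front from the trough's left end and tilts with it. Level: x = -46, y = 95, z = 125 mm; raised: y = 83, z = 144 mm; lowered: y = 103, z = 104 mm.
- pad_right (a point): Centre of the top of the seesaw's right press pad: the same, mirrored (level at x = -46, y = -95, z = 125 mm).
- drop_gate (a joint): How far the drop gate is pressed down, in m: 0 to 0.003 at the start (closed: its plate stands up to 24 mm out of the chute floor and holds the balls), 0.028 at its lower stop (balls roll freely). Balls pass only above about 0.024. It takes about 3 N to push and stays where it is left.
- gate_pad (a point): Centre of the top of the drop gate's round press pad, 40 mm across, 8 mm thick, on a post left of the chute: x = 58, y = 75, z = 166 mm when closed, z = 138 mm fully down. It moves straight down only. Closed fingers clear the balls by some 50 mm; spread fingers may reach them.
- ball_0: White ceramic filter ball, 25 mm across, about 18 g; origin at its centre. It waits in the feed chute behind the drop gate, number 1 from the gate (station x = 75 mm, y = 0).
- ball_1: White ceramic filter ball, 25 mm across, about 18 g; origin at its centre. It waits in the feed chute behind the drop gate, number 2 from the gate (station x = 101 mm, y = 0).
- ball_2: White ceramic filter ball, 25 mm across, about 18 g; origin at its centre. It waits in the feed chute behind the drop gate, number 3 from the gate (station x = 127 mm, y = 0).
- sample_vial: Sample vial with a blue screw cap, 27 mm across, 68 mm high, behind the left tray; a bystander, leave it alone. Origin at the centre of its underside.
- kitchen_timer: White bench timer, 40 x 62 x 64 mm high, behind the right half of the seesaw; a bystander, leave it alone. Origin at the centre of its underside.
- stone: Blue cylindrical air stone, 25 x 58 mm, lying left of the chute's upper end; a bystander, leave it alone. Origin at the centre of its underside.
- tweezers: Steel forceps, 138 mm long, 10 mm high, lying in front of the sorter on the right; a bystander, leave it alone. Origin at the centre of its underside.
- small_valve: Small black and green drip valve, 34 x 48 x 17 mm, in front of the sorter on the left; a bystander, leave it alone. Origin at the centre of its underside.
- pen: White marker pen with a black cap, 135 mm long, 18 mm thick, lying behind the right tray; a bystander, leave it alone. Origin at the centre of its underside.

How it is judged:
On the way, in this order (a step that is already met when the one before it is completed fails the run):
1. the seesaw has been rocked over to its other stop, the drop gate still closed (distance of pad_left from where it was at the start of the episode above 0.03 m and (value of joint seesaw below -0.17 rad or value of joint seesaw above 0.17 rad) and value of joint drop_gate below 0.008 m), for 0.2 s.
2. the drop gate has been pressed down (value of joint drop_gate above 0.023 m), for 0.1 s.
At the end, for the whole second after the job is handed in: the seesaw leans to the side opposite to its start (tilt beyond 0.17 rad), the drop gate is down (beyond 23 mm), and all three balls lie at rest in the tray under the seesaw's now lower end (distance of pad_left from where it was at the start of the episode above 0.03 m and value of joint drop_gate above 0.023 m and ((value of joint seesaw below -0.17 rad and y of ball_0 in the frame of station between 0.117 and 0.217 m and x of ball_0 in the frame of station between -0.053 and 0.053 m and z of each of ball_0, ball_1, ball_2 in the frame of station below 0.03 m and y of ball_1 in the frame of station between 0.117 and 0.217 m and x of ball_1 in the frame of station between -0.053 and 0.053 m and y of ball_2 in the frame of station between 0.117 and 0.217 m and x of ball_2 in the frame of station between -0.053 and 0.053 m) or (value of joint seesaw above 0.17 rad and y of ball_0 in the frame of station between -0.217 and -0.117 m and x of ball_0 in the frame of station between -0.053 and 0.053 m and z of each of ball_0, ball_1, ball_2 in the frame of station below 0.03 m and y of ball_1 in the frame of station between -0.217 and -0.117 m and x of ball_1 in the frame of station between -0.053 and 0.053 m and y of ball_2 in the frame of station between -0.217 and -0.117 m and x of ball_2 in the frame of station between -0.053 and 0.053 m)) and linear speed of each of ball_0, ball_1, ball_2 below 0.05 m/s); the robot touches nothing.
It fails at once if a finger or the arm touches a ball (contact force between any of the arm, the fingers and ball_0 above 0.3 N or contact force between any of the arm, the fingers and ball_1 above 0.3 N or contact force between any of the arm, the fingers and ball_2 above 0.3 N).
It fails at once if a ball is lifted out of the chute (height (world z) of any of ball_0, ball_1, ball_2 above 0.16 m).
It fails at once if a thing standing round the sorter is moved by more than 30 mm (distance of any of sample_vial, kitchen_timer, stone, tweezers, small_valve, pen from where it was at the start of the episode above 0.03 m).
It also fails if it takes over 40 s, if anything falls off the work surface, if the arm or the gripper's body presses on something with over 40 N, if the wrist force passes 120 N, or if a joint passes its speed limit or range.

## Working session

There is one attempt and no reset: what is moved stays moved. The work goes in short steps, Python scripts to look and compute and a shell command to move; the robot and the scene stay as the last step left them, time stands still between calls to the robot, and variables do not carry over. Pictures are saved under pics/ and viewed, and the job is handed in when it is done.

```bash
mkdir -p pics; ls
python3 - <<'E'
from bench import r
import cv2,numpy as np
print(r.get_obs())
for n in("scene","top"):
    s=r.snapshot(n); cv2.imwrite(f"pics/{n}0.png",s["pixels"][:,:,::-1]); np.savez(f"{n}0.npz",**s)
    print(n,s["mtx"],s["k1"],s["world_from_camera"])
print(r.snapshot("wrist")["mount"])
E
```

```text
pics
{'time_s': 0.0, 'joints': array([-1.22311741e+00,  3.59486393e-01,  1.51147872e+00,  7.89326322e-06,
        1.27249040e+00, -1.15083128e-01]), 'joint_vel': array([ 0.00022654, -0.00079705, -0.00090633,  0.00055241, -0.00032802,
       -0.00096806]), 'joint_efforts': array([ 2.39321153e-04, -5.27625453e+01, -2.78622133e+01, -1.03973075e-04,
        1.31336408e-02,  8.32115859e-06]), 'eef_pos': array([ 0.26772548, -0.5365308 ,  0.40384675]), 'ee_rot': array([-0.46295475,  1.96598277, -1.96224735]), 'force': array([0.89909671, 0.15969098, 0.24089368]), 'wrist_torque': array([ 0.04198307, -0.08531023,  0.00616976]), 'gripper_width': 1.0015152066063282}
scene [[466.70996945   0.         311.75619136]
 [  0.         466.70996945 200.53048379]
 [  0.           0.           1.        ]] -0.01417352847125157 [[-0.86658645  0.34237342 -0.36305421  0.15076152]
 [-0.4987926  -0.57197546  0.65119123  0.60980126]
 [ 0.01529247  0.74540225  0.66643951  0.77745429]
 [ 0.          0.          0.          1.        ]]
top [[455.81636916   0.         318.66612221]
 [  0.         455.81636916 197.87791668]
 [  0.           0.           1.        ]] -0.01863350329365893 [[-0.01024297  0.98519249 -0.17114566  0.34357861]
 [-0.99983944 -0.01260738 -0.01273396 -0.03482715]
 [-0.0147031   0.17098775  0.98516344  1.23473522]
 [ 0.          0.          0.          1.        ]]
[[ 8.47641162e-04 -9.58195734e-01 -2.86112246e-01 -7.30401534e-02]
 [ 5.34741565e-04  2.86112742e-01 -9.58195811e-01  3.13358425e-02]
 [ 9.99999498e-01  6.59210101e-04  7.54908024e-04  6.60309984e-04]
 [ 0.00000000e+00  0.00000000e+00  0.00000000e+00  1.00000000e+00]]
```

View pics/scene0.png

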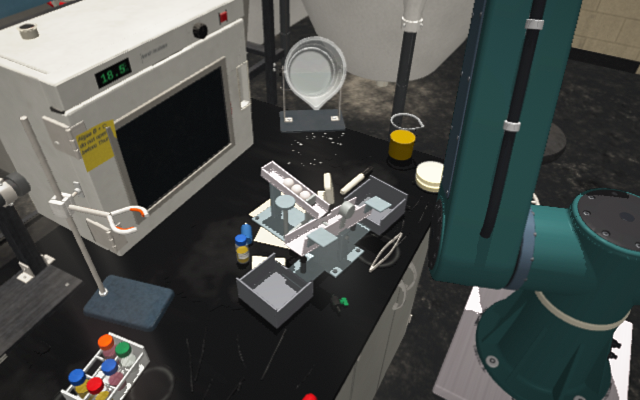

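View pics/top0.png

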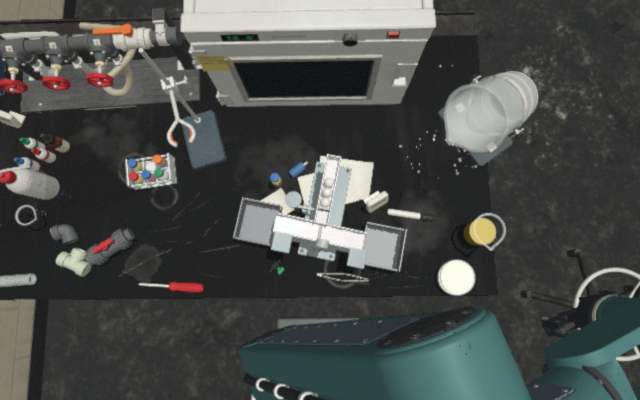

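Run:
```python
import cv2,numpy as np
s=np.load("top0.npz")["pixels"]; c=s[140:290,225:425][:,:,::-1]
cv2.imwrite("pics/top0c.png",cv2.resize(c,None,fx=4,fy=4,interpolation=cv2.INTER_CUBIC))
s=np.load("scene0.npz")["pixels"]; c=s[150:335,225:425][:,:,::-1]
cv2.imwrite("pics/scene0c.png",cv2.resize(c,None,fx=3.2,fy=3.2,interpolation=cv2.INTER_CUBIC))
```

```text
(no output)
```

View pics/top0c.png

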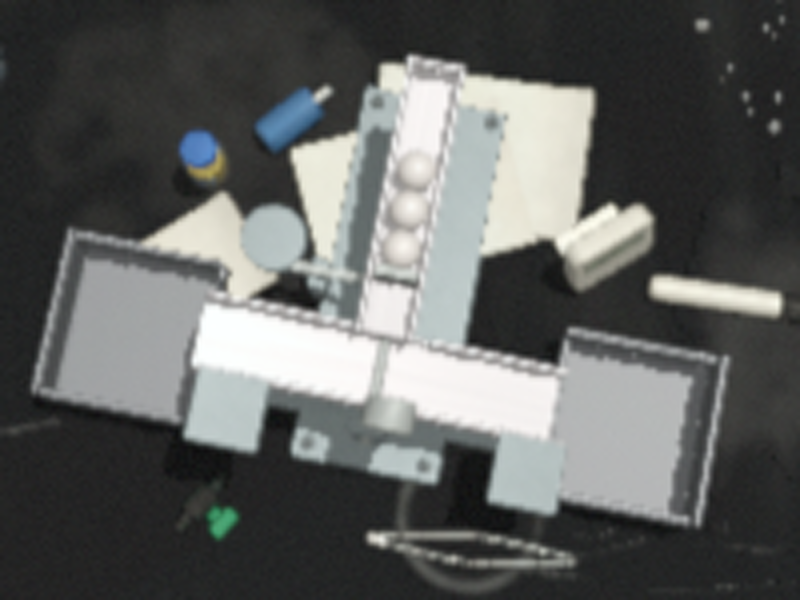

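View pics/scene0c.png

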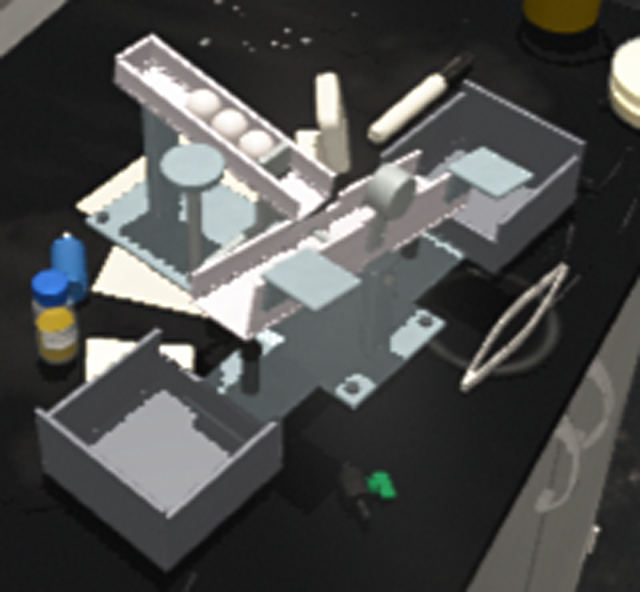

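```bash
cat > h.py <<'E'
import numpy as np,cv2
def pt(s,u,v,w=2,W=None):
    u=float(u);v=float(v)
    d=np.array(s["range_z"])[int(round(v))-w:int(round(v))+w+1,int(round(u))-w:int(round(u))+w+1]; z=np.median(d[d>0])
    x,y=cv2.undistortPoints(np.array([[[u,v]]]),np.array(s["mtx"]),np.array([float(s["k1"]),0,0,0]))[0,0]
    W=s["world_from_camera"] if W is None else W
    return (W@np.array([x*z,-y*z,-z,1]))[:3]
E
python3 - <<'E'
from h import *
s=np.load("top0.npz")
P={}
for n,u,v in [("padL",227,410),("padR",526,474),("gate",273,237),("weight",390,414),("ball0",401,248),("ball2",414,169),("chutetop",433,85),("trayL",120,330),("trayR",640,425)]:
    P[n]=pt(s,225+u/4,140+v/4); print(n,P[n].round(4))
s2=np.load("scene0.npz")
for n,u,v in [("padL",311,276),("padR",490,172),("gate",193,165)]:
    print(n,pt(s2,225+u/3.2,150+v/3.2).round(4))
# fit for both tilt cases
for sg in(1,-1):
    A={"padL":(-46,83 if sg>0 else 103),"padR":(-46,-103 if sg>0 else -83),"gate":(58,75),"ball0":(75,0),"ball2":(127,0),"trayL":(0,167),"trayR":(0,-167)}
    a=np.array([A[k] for k in A])/1000.; b=np.array([P[k][:2] for k in A])
    ac=a-a.mean(0);bc=b-b.mean(0)
    th=np.arctan2((ac[:,0]*bc[:,1]-ac[:,1]*bc[:,0]).sum(),(ac*bc).sum())
    R=np.array([[np.cos(th),-np.sin(th)],[np.sin(th),np.cos(th)]]); t=b.mean(0)-R@a.mean(0)
    print(sg,th,t,np.round((a@R.T+t-b)*1000,1).tolist())
E
```

```text
padL [0.4261 0.069  0.1406]
padR [ 0.3876 -0.1118  0.1029]
gate [0.5273 0.0398 0.1627]
weight [ 0.4219 -0.0288  0.1502]
ball0 [ 0.5253 -0.0366  0.128 ]
ball2 [ 0.5733 -0.0452  0.1354]
chutetop [ 0.6299 -0.058   0.1217]
trayL [0.4917 0.1552 0.0032]
trayR [ 0.4233 -0.196   0.0026]
padL [0.4286 0.0684 0.1445]
padR [ 0.3888 -0.1102  0.1064]
gate [0.5266 0.0418 0.1662]
1 -0.20030630956359258 [ 0.45413758 -0.02087596] [[-0.6, 0.6], [1.0, -0.9], [-1.4, 1.3], [2.3, 0.8], [5.3, -0.9], [-4.3, -12.4], [-2.4, 11.5]]
-1 -0.17383890160631518 [ 0.4532354  -0.02716691] [[-0.4, 13.2], [6.0, 10.8], [-3.9, -3.1], [1.8, -3.5], [5.0, -3.9], [-9.6, -17.9], [1.1, 4.4]]
```

```bash
cat >> h.py <<'E'
from scipy.spatial.transform import Rotation as Rn
def rel(tgt_tip):
    from bench import r
    o=r.get_obs(); R=Rn.from_rotvec(o["ee_rot"]).as_matrix(); tip=o["eef_pos"]+R@[0,.173,0]
    print("t",o["time_s"],"tip",tip.round(4),"F",o["force"].round(2),"w",round(o["gripper_width"],3)); print("R",R.round(3).tolist()); d=R.T@(np.array(tgt_tip)-tip); print("tool shift",d.round(4)); return d
E
python3 -c "
from h import *
rel([.425,.077,.20])"
```

```text
t 0.15 tip [ 0.2677 -0.5364  0.231 ] F [-0.3   0.94 -0.67] w 1.003
R [[-0.895, -0.001, 0.446], [-0.446, 0.001, -0.895], [-0.0, -1.0, -0.001]]
tool shift [-0.4146  0.0318 -0.4786]
```

```bash
python3 -m crank '[{"slide":[-0.03,0,-0.035],"twist":[0,0,0],"jaw":1},{"slide":[-0.038,0,-0.044],"twist":[0,0,0],"jaw":1},{"slide":[-0.038,0,-0.044],"twist":[0,0,0],"jaw":1},{"slide":[-0.038,0,-0.044],"twist":[0,0,0],"jaw":1},{"slide":[-0.038,0,-0.044],"twist":[0,0,0],"jaw":1}]'
python3 -c "
from h import *
rel([.425,.077,.20])"
```

```text
time_s: 0.78
eef_pos: [0.3366, -0.265, 0.4046]
ee_rot: [-0.462, 1.964, -1.964]
force: [0.7, 0.2, 0.8]
gripper_width: 0.0
t 0.775 tip [ 0.3366 -0.265   0.2316] F [0.67 0.17 0.82] w 0.0
R [[-0.895, 0.0, 0.446], [-0.446, 0.0, -0.895], [-0.0, -1.0, -0.0]]
tool shift [-0.2316  0.0317 -0.2667]
```

```bash
python3 -m crank '[{"slide":[-0.038,0,-0.044],"twist":[0,0,0],"jaw":1},{"slide":[-0.038,0,-0.044],"twist":[0,0,0],"jaw":1},{"slide":[-0.038,0,-0.044],"twist":[0,0,0],"jaw":1},{"slide":[-0.038,0,-0.044],"twist":[0,0,0],"jaw":1},{"slide":[-0.038,0,-0.044],"twist":[0,0,0],"jaw":1}]'
python3 -m crank '[{"slide":[0,0,0],"twist":[0,0,0],"jaw":1},{"slide":[0,0,0],"twist":[0,0,0],"jaw":1}]'
python3 -c "
from h import *
rel([.425,.077,.20])"
```

```text
time_s: 1.4
eef_pos: [0.4083, 0.0168, 0.4048]
ee_rot: [-0.462, 1.964, -1.964]
force: [0.0, -0.0, 0.2]
gripper_width: 0.001
time_s: 1.65
eef_pos: [0.4081, 0.0149, 0.4046]
ee_rot: [-0.465, 1.963, -1.964]
force: [-0.1, -1.0, 0.4]
gripper_width: 0.002
t 1.65 tip [0.408  0.0148 0.2316] F [-0.14 -1.01  0.4 ] w 0.002
R [[-0.894, -0.001, 0.448], [-0.448, -0.0, -0.894], [0.001, -1.0, 0.0]]
tool shift [-0.0431  0.0315 -0.048 ]
```

```bash
python3 -m crank '[{"slide":[-0.022,0,-0.024],"twist":[0,0,0],"jaw":1},{"slide":[-0.021,0.02,-0.024],"twist":[0,0,0],"jaw":1},{"slide":[0,0.02,0],"twist":[0,0,0],"jaw":1},{"slide":[0,0,0],"twist":[0,0,0],"jaw":1}]'
python3 - <<'E'
from h import *
rel([.425,.077,.118])
from bench import r
for n in("scene","wrist"):
    s=r.snapshot(n); cv2.imwrite(f"pics/{n}1.png",s["pixels"][:,:,::-1])
    if n=="scene": cv2.imwrite("pics/scene1c.png",cv2.resize(s["pixels"][130:315,225:425,::-1],None,fx=3.2,fy=3.2))
E
```

```text
time_s: 2.15
eef_pos: [0.4247, 0.0756, 0.3635]
ee_rot: [-0.465, 1.967, -1.966]
force: [-0.6, -0.4, 0.7]
gripper_width: 0.0
t 2.15 tip [0.424  0.0755 0.1905] F [-0.58 -0.39  0.73] w 0.0
R [[-0.896, -0.004, 0.444], [-0.444, -0.0, -0.896], [0.004, -1.0, -0.001]]
tool shift [-0.0018  0.0725 -0.0008]
```

View pics/scene1c.png

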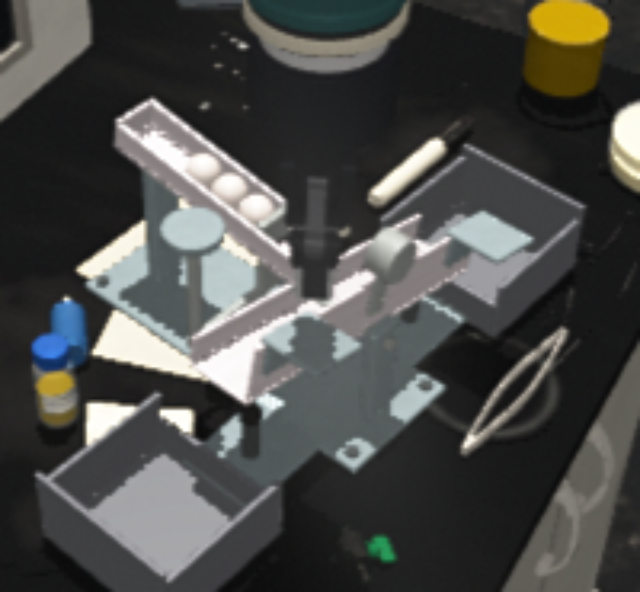

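View pics/wrist1.png

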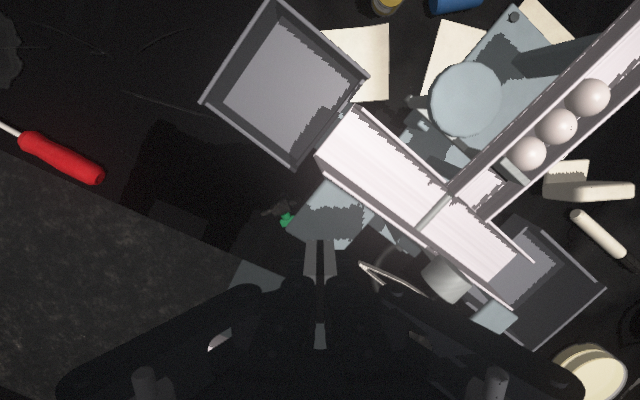

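```bash
python3 -m crank '[{"slide":[-0.001,0.02,0],"twist":[0,0,0],"jaw":1},{"slide":[0,0.018,0],"twist":[0,0,0],"jaw":1},{"slide":[0,0.012,0],"twist":[0,0,0],"jaw":1},{"slide":[0,0.012,0],"twist":[0,0,0],"jaw":1},{"slide":[0,0.008,0],"twist":[0,0,0],"jaw":1}]'
python3 -m crank '[{"slide":[0,0.005,0],"twist":[0,0,0],"jaw":1},{"slide":[0,0,0],"twist":[0,0,0],"jaw":1}]'
python3 - <<'E'
from h import *
rel([.425,.077,.118])
from bench import r
for n in("scene",):
    s=r.snapshot(n)
    cv2.imwrite("pics/scene2c.png",cv2.resize(s["pixels"][130:315,225:425,::-1],None,fx=3.2,fy=3.2))
E
```

```text
time_s: 2.88
eef_pos: [0.4263, 0.0772, 0.2944]
ee_rot: [-0.462, 1.964, -1.964]
force: [-0.1, -0.4, -0.4]
gripper_width: 0.002
time_s: 3.12
eef_pos: [0.4262, 0.0775, 0.2895]
ee_rot: [-0.464, 1.964, -1.964]
force: [-0.1, 0.4, 0.3]
gripper_width: -0.001
t 3.125 tip [0.426  0.0775 0.1165] F [-0.05  0.43  0.34] w -0.001
R [[-0.895, -0.001, 0.447], [-0.447, 0.0, -0.895], [0.001, -1.0, -0.0]]
tool shift [ 0.0012 -0.0015 -0.    ]
```

View pics/scene2c.png

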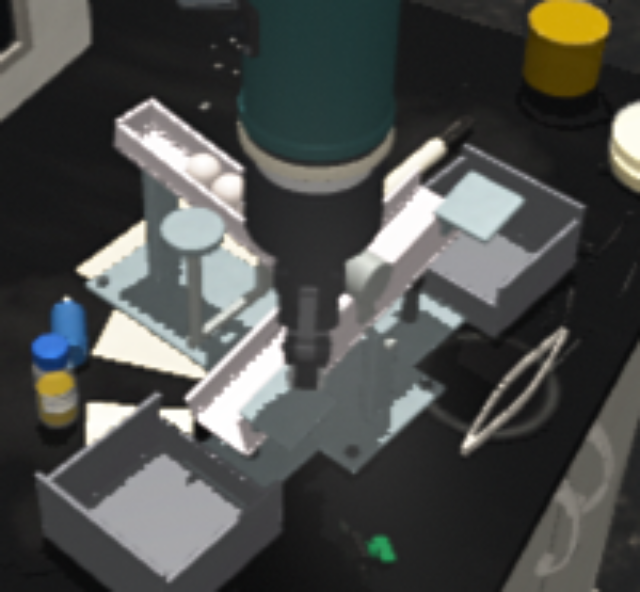

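The seesaw has tipped: the left pad is low and the right pad is raised, at about (480,205). I'll retreat straight up, then move to the gate.

```bash
python3 -m crank '[{"slide":[0,-0.03,0],"twist":[0,0,0],"jaw":1},{"slide":[0,-0.04,0],"twist":[0,0,0],"jaw":1},{"slide":[0,-0.025,0],"twist":[0,0,0],"jaw":1},{"slide":[0,0,0],"twist":[0,0,0],"jaw":1}]'
python3 - <<'E'
from h import *
rel([.527,.041,.20])
from bench import r
s=r.snapshot("top");W=s["world_from_camera"]
cv2.imwrite("pics/top3c.png",cv2.resize(s["pixels"][140:290,225:425,::-1],None,fx=4,fy=4))
for n,u,v in [("padR",526,474)]: print(pt(s,225+u/4,140+v/4).round(4))
s=r.snapshot("wrist"); cv2.imwrite("pics/wrist3.png",s["pixels"][:,:,::-1]); 
o=r.get_obs(); T=np.eye(4);T[:3,:3]=Rn.from_rotvec(o["ee_rot"]).as_matrix();T[:3,3]=o["eef_pos"]; np.savez("wrist3.npz",W=T@s["mount"],**s)
E
```

```text
time_s: 3.68
eef_pos: [0.4271, 0.0776, 0.3869]
ee_rot: [-0.457, 1.961, -1.963]
force: [0.8, -0.4, -0.5]
gripper_width: 0.001
t 3.675 tip [0.428  0.0776 0.2139] F [ 0.82 -0.42 -0.46] w 0.001
R [[-0.895, 0.005, 0.447], [-0.447, 0.0, -0.895], [-0.005, -1.0, 0.002]]
tool shift [-0.0721  0.0144  0.0769]
[ 0.3859 -0.1089  0.1454]
```

View pics/top3c.png

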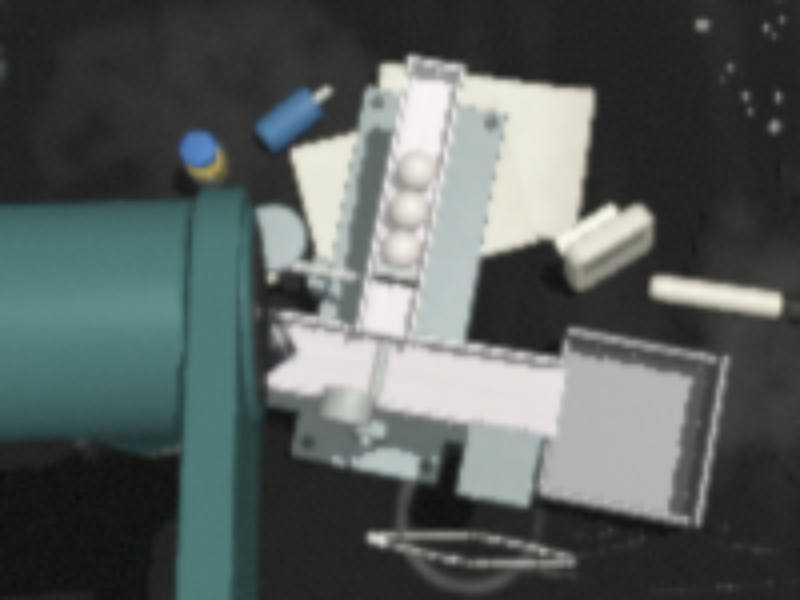

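View pics/wrist3.png

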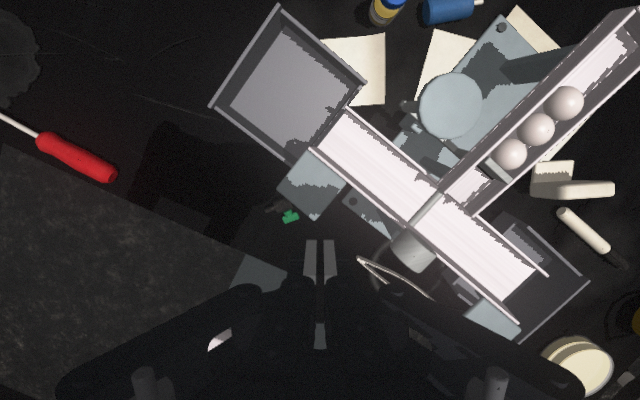

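```bash
python3 - <<'E'
from h import *
s=np.load("wrist3.npz"); print(pt(s,450,106,W=s["W"]).round(4))
E
python3 -m crank '[{"slide":[-0.024,0,0.026],"twist":[0,0,0],"jaw":1},{"slide":[-0.024,0,0.026],"twist":[0,0,0],"jaw":1},{"slide":[-0.024,0,0.025],"twist":[0,0,0],"jaw":1},{"slide":[0,0,0],"twist":[0,0,0],"jaw":1},{"slide":[0,0,0],"twist":[0,0,0],"jaw":1}]'
python3 - <<'E'
from h import *
rel([.527,.041,.138])
from bench import r
s=r.snapshot("scene")
cv2.imwrite("pics/scene4c.png",cv2.resize(s["pixels"][130:315,225:425,::-1],None,fx=3.2,fy=3.2))
s=r.snapshot("wrist"); cv2.imwrite("pics/wrist4.png",s["pixels"][:,:,::-1]);
E
```

```text
[0.5274 0.0404 0.1624]
time_s: 4.4
eef_pos: [0.5241, 0.0408, 0.3833]
ee_rot: [-0.466, 1.967, -1.964]
force: [-0.2, -0.3, 0.0]
gripper_width: 0.002
t 4.4 tip [0.5235 0.0409 0.2103] F [-0.17 -0.31  0.02] w 0.002
R [[-0.895, -0.004, 0.446], [-0.446, 0.0, -0.895], [0.003, -1.0, -0.002]]
tool shift [-0.0034  0.0723  0.0016]
```

View pics/scene4c.png

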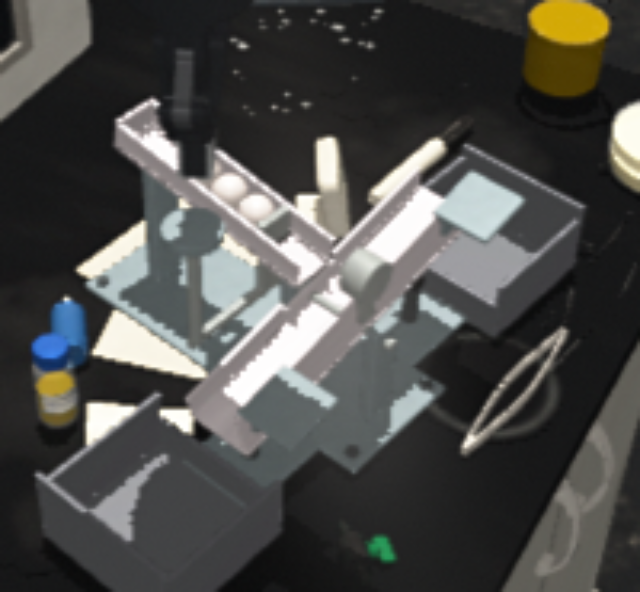

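View pics/wrist4.png

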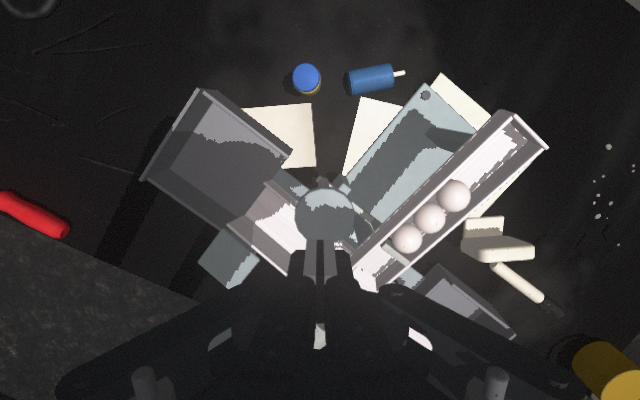

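Finger is over the gate pad, with the tip at (320,240) and the pad at (325,215). Pressing next.

```bash
python3 -m crank '[{"slide":[-0.003,0.02,0.001],"twist":[0,0,0],"jaw":1},{"slide":[0,0.02,0],"twist":[0,0,0],"jaw":1},{"slide":[0,0.012,0],"twist":[0,0,0],"jaw":1},{"slide":[0,0.012,0],"twist":[0,0,0],"jaw":1},{"slide":[0,0.008,0],"twist":[0,0,0],"jaw":1}]'
python3 -m crank '[{"slide":[0,0.003,0],"twist":[0,0,0],"jaw":1},{"slide":[0,0,0],"twist":[0,0,0],"jaw":1}]'
python3 - <<'E'
from h import *
rel([.527,.041,.136])
E
```

```text
time_s: 5.12
eef_pos: [0.5278, 0.0413, 0.3123]
ee_rot: [-0.463, 1.965, -1.964]
force: [-1.6, 0.9, 2.2]
gripper_width: -0.0
time_s: 5.38
eef_pos: [0.5279, 0.0414, 0.3112]
ee_rot: [-0.463, 1.964, -1.964]
force: [-6.0, 1.7, 17.3]
gripper_width: -0.002
t 5.375 tip [0.5279 0.0414 0.1382] F [-5.98  1.69 17.34] w -0.002
R [[-0.895, -0.0, 0.447], [-0.447, 0.0, -0.895], [-0.0, -1.0, -0.0]]
tool shift [ 0.001   0.0022 -0.    ]
```

The finger has reached the stop: 17 N, tip at z = 0.138. I'll rise and look.

```bash
python3 -m crank '[{"slide":[0,-0.01,0],"twist":[0,0,0],"jaw":1},{"slide":[0,-0.035,0],"twist":[0,0,0],"jaw":1},{"slide":[0,-0.05,0],"twist":[0,0,0],"jaw":1},{"slide":[0,-0.05,0],"twist":[0,0,0],"jaw":1},{"slide":[0,0,0],"twist":[0,0,0],"jaw":1}]'
python3 -m crank '[{"slide":[0,0,0],"twist":[0,0,0],"jaw":1},{"slide":[0,0,0],"twist":[0,0,0],"jaw":1},{"slide":[0,0,0],"twist":[0,0,0],"jaw":1},{"slide":[0,0,0],"twist":[0,0,0],"jaw":1},{"slide":[0,0,0],"twist":[0,0,0],"jaw":1}]'
python3 - <<'E'
from h import *
from bench import r
s=r.snapshot("scene")
cv2.imwrite("pics/scene5c.png",cv2.resize(s["pixels"][130:315,225:425,::-1],None,fx=3.2,fy=3.2)); np.savez("scene5.npz",**s)
s=r.snapshot("wrist"); cv2.imwrite("pics/wrist5.png",s["pixels"][:,:,::-1])
o=r.get_obs(); T=np.eye(4);T[:3,:3]=Rn.from_rotvec(o["ee_rot"]).as_matrix();T[:3,3]=o["eef_pos"]; np.savez("wrist5.npz",W=T@s["mount"],**s)
E
```

```text
time_s: 6.0
eef_pos: [0.5299, 0.041, 0.4596]
ee_rot: [-0.452, 1.957, -1.963]
force: [0.6, -0.3, -0.8]
gripper_width: 0.002
time_s: 6.62
eef_pos: [0.5282, 0.0411, 0.4544]
ee_rot: [-0.463, 1.965, -1.964]
force: [0.3, 0.8, -0.6]
gripper_width: -0.001
```

View pics/scene5c.png

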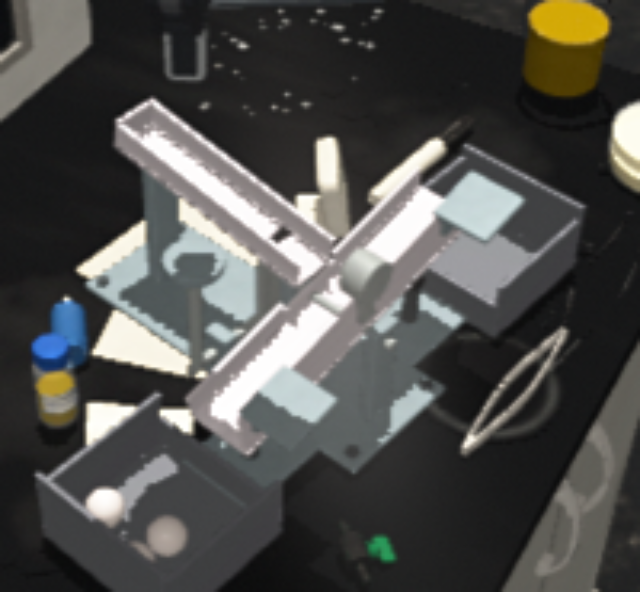

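View pics/wrist5.png

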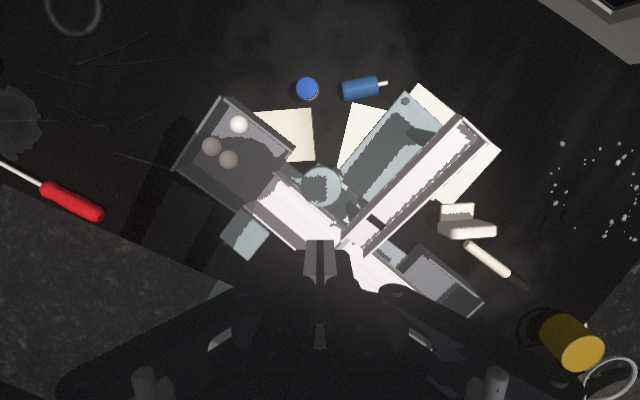

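All three balls are in the left tray in the wrist view, at (239,124), (212,145) and (229,159). I'll wait a moment, then check that they are at rest and the gate is down.

```bash
python3 -m crank '[{"slide":[0,0,0],"twist":[0,0,0],"jaw":1},{"slide":[0,0,0],"twist":[0,0,0],"jaw":1},{"slide":[0,0,0],"twist":[0,0,0],"jaw":1},{"slide":[0,0,0],"twist":[0,0,0],"jaw":1},{"slide":[0,0,0],"twist":[0,0,0],"jaw":1}]'
python3 - <<'E'
from h import *
from bench import r
o=r.get_obs(); s=r.snapshot("wrist"); T=np.eye(4);T[:3,:3]=Rn.from_rotvec(o["ee_rot"]).as_matrix();T[:3,3]=o["eef_pos"]; W=T@s["mount"]
cv2.imwrite("pics/wrist6c.png",cv2.resize(s["pixels"][80:280,150:350,::-1],None,fx=3,fy=3))
th=-.2;R=np.array([[np.cos(th),-np.sin(th)],[np.sin(th),np.cos(th)]])
for n,u,v in [("b",239,124),("b",212,145),("b",229,159),("gate",322,187),("padL",245,232)]:
    p=pt(s,u,v,W=W); print(n,(R.T@(p[:2]-[.4541,-.0209])).round(4),p[2].round(4))
s=r.snapshot("scene"); 
for n,u,v in [("padR",480,205),("padL",300,395)]:
    p=pt(s,225+u/3.2,130+v/3.2); print(n,p.round(4))
print(np.abs(s["pixels"].astype(int)-np.load("scene5.npz")["pixels"])[270:315,235:315].max(), o["force"])
E
```

```text
time_s: 7.35
eef_pos: [0.5282, 0.0411, 0.4547]
ee_rot: [-0.463, 1.964, -1.964]
force: [0.1, -0.2, -0.2]
gripper_width: -0.001
b [0.0397 0.1879] 0.0246
b [-0.0029  0.2004] 0.0268
b [-0.0045  0.1731] 0.0272
gate [0.0617 0.0733] 0.1375
padL [-0.0385  0.1037] 0.1039
padR [ 0.3928 -0.0928  0.1451]
padL [0.4288 0.0793 0.1068]
197 [ 0.1380809  -0.20829213 -0.21834722]
```

View pics/wrist6c.png

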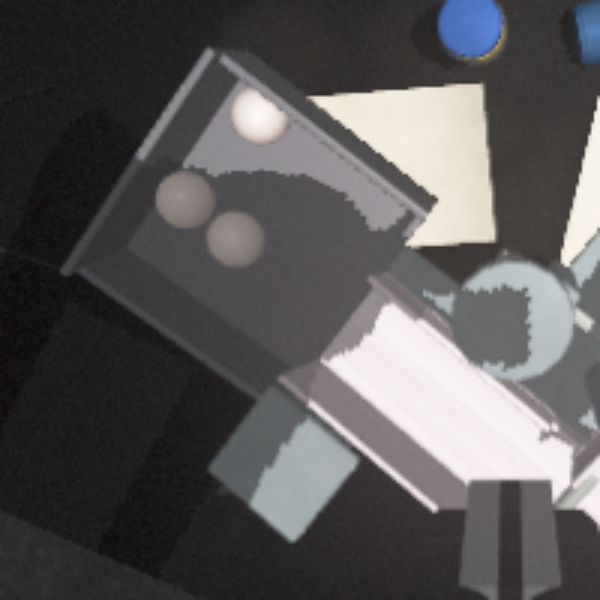

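```bash
for i in 1 2; do python3 -m crank '[{"slide":[0,0,0],"twist":[0,0,0],"jaw":1},{"slide":[0,0,0],"twist":[0,0,0],"jaw":1},{"slide":[0,0,0],"twist":[0,0,0],"jaw":1},{"slide":[0,0,0],"twist":[0,0,0],"jaw":1},{"slide":[0,0,0],"twist":[0,0,0],"jaw":1}]' | head -1
python3 - <<'E'
from h import *
from bench import r
s=r.snapshot("wrist"); cv2.imwrite("pics/wrist7_$i.png",cv2.resize(s["pixels"][80:180,150:350,::-1],None,fx=3,fy=3))
E
done; python3 -c "
import cv2,numpy as np
cv2.imwrite('pics/w8.png',np.vstack([cv2.imread('pics/wrist7_%d.png'%i) for i in (1,2)]))"
```

```text
time_s: 8.07
time_s: 8.75
```

View pics/w8.png

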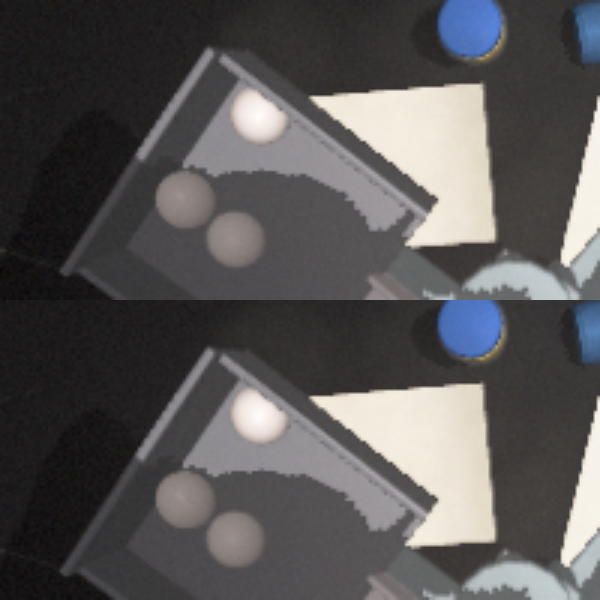

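The balls are in the same places in both pictures, so they are at rest.

```bash
python3 -c "
from bench import r
print(r.sign_off())"
```

```text
the job is handed in; nothing more can be done
None
```

The job is done and handed in at about 9 s: all three balls rolled into the left tray. The seesaw started with its left end raised. I pressed that pad down with the closed fingertips until it rocked over, then pressed the gate pad to its lower stop (about 17 N) and lifted clear.

**Last checks:**
- **Seesaw:** leaning the other way, with the left pad at z ≈ 104 mm and the right pad at about 145 mm.
- **Gate:** its pad top is at z ≈ 138 mm, which is fully down.
- **Balls:** all three are in the left tray at about (40, 188), (−3, 200) and (−5, 173) mm in station x, y. The first was still settling towards the back wall when I measured it; two later pictures, about 0.7 s apart, show none of them moving.
- **Surroundings:** the arm was touching nothing, and the vial, timer, air stone, pen, tweezers and valve look unmoved in the pictures; I did not measure their positions.

My first fit of the station's position missed the two tray centres by about 12 mm. I took this to be rough pixel picks of the trays. The pads, gate and balls fitted to about 5 mm or better, so I used those.

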